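# Slide a drilled plate blank out over the end of the bench ledge

## Robot

A 6-joint arm with a two-finger parallel gripper is mounted at the origin on the work surface. World frame = base frame: x ahead of the robot, y to its left, z up, the work surface at z = 0. Lengths are in m, angles in rad, forces in N, time in s.
With the tool pointing down it reaches from about 0.25 to 0.775 m from the base axis. Payload 4 kg.
Tool frame: the origin (TCP) lies midway between the tips of the shut fingers; the grasp point (between the pads) lies 19 mm behind it; z points along the fingers, y is the direction in which the jaws open and shut (so a half turn about z gives the same grasp; the last joint's range is limited). The gripper opens to 94 mm and grips with 3 to 60 N. Pads are 16 mm wide; open, the fingers measure 119 mm over their backs; the gripper's body (75 mm by 177 mm) begins 78 mm behind the grasp point.
Start: joints at [1.065, 0.087, 1.371, -0, 1.684, -0.103], TCP at [0.216, 0.506, 0.206] pointing down, gripper open.
Joint ranges: [-3.1, 3.1], [-0.76, 2.03], [0.27, 2.55], [-1.08, 4.22], [0.17, 2.65], [-2.57, 2.57]. Speed limits (rad/s): [2.79, 2.79, 3.14, 3.14, 3.14, 3.14].

## Interface

Orientations are given as [roll, pitch, yaw] about the fixed x, y, z axes, in that order (R = Rz(yaw) Ry(pitch) Rx(roll)).
In Python, from bench import robot gives the robot as it stands.
- The arm moves only by the tool drive_tool, never from a script. Its argument "series" is a list that holds one entry, the list of rows, each a list of 7 numbers: the turn, a rotation vector about the tool's x, y, z in rad, then the shift along the tool's x, y, z in cm, then the opening in per cent of the stroke, from 0 (shut) to 100 (fully open). In form: [[[rx, ry, rz, tx, ty, tz, fingers], ...]]. A call has 1 to 20 rows; each row is the pose to reach, as a shift and turn from the pose measured when the call began, along the tool's axes at that moment; what a row does not reach only later rows make up. A row lasts 1/10 s, in which the tool goes at most 50 mm and 8.59 degrees, less where a joint would pass 70% of its speed; a pose out of reach is approached as far as the arm can. A call with a gripper value outside its range is refused whole. The fingers move at their own pace and stop on an object; the grip force is fixed at half the most. Time passes only in rows, so rows that repeat a pose let the fingers close. It gives the time, the measured TCP pose, the force and the opening at its end, in the units of the state.
- robot.get_obs(): the state, without advancing time (a new reading comes with each control period).
- robot.snapshot(name): name is "scene" or "top"; returns a dict with "img" (480x640x3 uint8, blue, green, red), "depth" (480x640 float32, m along the optical axis (not along the pixel's ray), 0 where there is no reading), "vertical_fov" (degrees; the focal length in pixels is half the picture's height over the tangent of half this angle, whatever the lens; pixels are square), "cx", "cy" (the principal point, pixels), "rvec" (rotation vector, rad) and "tvec" (3), from world to camera coordinates, as OpenCV has them. Camera axes: x right, y down, z forward; pixel columns grow to the right and rows downward; lengths in m; the calibration is good to about 2 mm. A picture is of the moment at which its call begins.
- robot.close_job(): hands the job in, once; it reports no verdict.
The state is a dict: "time": time; "joint_positions": joint angles; "qvel": joint speeds; "joint_torque": joint torques, N m; "tool_pos": TCP position; "ee_rot": TCP orientation; "wrist_force": force on the tool from outside, world axes, zero at the start; "wrist_torque": the same for the moment, N m; "width": finger opening in m.
Only numpy, scipy, OpenCV 4.12 (cv2) and the standard library are available. Lean on these libraries where they do the work, as an engineer would, in place of code of your own. Each camera call takes 0.05 s, during which the arm holds its last target.

## Task

First turn the stop on the ledge by its pin until its bar lies in line with the rib between the two tracks, before moving any plate. Then push the plate with the two holes along its track until about a third of its length sticks out past the open end of the ledge, lying flat and straight, so that its edge can be taken hold of later. Only push with the fingertips and lift nothing, leave the plain plate and the things on the bench where they are, and finish clear of everything.

Things in the scene. Friction and masses are not known exactly. Their poses are not given: they have to be found in the camera images.
- ledge: Fixed steel ledge, 204 mm (x) by 340 mm (y), origin under its centre on the bench; its two tracks are 60 mm above the bench, 84 mm wide, run along y, centred at x = -52 and +52 mm, between outer lips (8 mm wide, 8 high) and a middle rib (x = 0, 20 wide, 8 high, y = -170 to +72 mm). Neither end has a wall; the 'open end' is the one by the stop, y = +170 mm.
- stop (a joint): Angle of the stop (rad), starts at 1.1 to 1.5. 0 (hard limit): in line with the rib, pin towards the ledge's +y. It grows clockwise seen from above; at 1.57 the bar lies across and blocks both tracks, pin on the +x side. Steel bar 80 mm long, 14 wide, 1 to 9 mm above the tracks, on a vertical pivot at its middle (ledge x = 0, y = +120 mm). Stays where left; about 4 N at the pin turns it.
- open_end (a point): Middle of the top edge of the ledge's open end, 60 mm above the bench (ledge x = 0, y = +170 mm).
- stop_pin (a point): Centre of the top of the stop's upright pin: 10 mm in diameter, 32 mm from the pivot, standing on one half of the bar from 9 to 41 mm above the tracks (its top is 101 mm above the bench).
- drilled_plate: The plate to push: loose aluminium plate, 80 mm (x) by 110 mm (y), 5 mm thick, 0.08 to 0.17 kg, with two 18 mm through holes on its long centre line, 36 mm either side of the middle; origin at the centre of its underside. It lies flat in one of the two tracks (which one varies), its y along the ledge's y. It tips off if over half of it sticks out.
- plain_plate: The same plate without holes, in the other track; leave it. Origin at the centre of its underside.
- jar: Whitish jar with a black lid standing on the bench beyond the ledge, 56 mm in diameter, 85 mm tall; origin at the centre of its underside. Leave it.
- socket: Steel socket standing on the bench on the robot's side of the ledge, 28 mm in diameter, 40 mm tall; origin at the centre of its underside. Leave it.
- wrench: Steel wrench lying on the bench past the open end of the ledge, about 180 mm long along its x; origin under its middle. Leave it.
- bin: Red open bin with bolts, 100 x 120 x 55 mm high, on the bench past the other end of the ledge; origin at the centre of its underside. Leave it.
Mind the look-alikes: they are no part of the job. What is shaped like the drilled_plate but orange or pink is not meant.

How it is judged:
By the outcome, as a careful person would: the job done as asked, in the order asked, and still so for the second after the job is handed in, with the robot touching nothing.
It also fails if it takes over 54 s, if anything falls off the work surface, if the arm or the gripper's body presses on something with over 40 N, if the wrist force passes 120 N, or if a joint passes its speed limit or range.

## Working session

There is one attempt and no reset: what is moved stays moved. The work goes in short steps, Python scripts to look and compute and a tool call to move; the robot and the scene stay as the last step left them, time stands still between calls to the robot, and variables do not carry over. Pictures are saved under pics/ and viewed, and the job is handed in when it is done.

Besides the shell and the picture viewer there is one more tool, called as a command line: name --argument value ..., lists and objects as JSON in quotes. drive_tool: Moves the arm, as the interface text tells. Its arguments: {"type":"object","properties":{"series":{"type":"array","items":{"type":"array","items":{"type":"array","items":{"type":"number"}}}}},"required":["series"]}

```bash
mkdir -p pics; ls; cat > h.py <<'E'
import numpy as np, cv2, pickle
from bench import robot
def snap(n,f):
    s=robot.snapshot(n); cv2.imwrite(f'pics/{f}.png',s['img']); pickle.dump(s,open(f'pics/{f}.pkl','wb')); return s
def load(f): return pickle.load(open(f'pics/{f}.pkl','rb'))
def cam(s):
    f=240/np.tan(np.radians(s['vertical_fov'])/2)
    R=cv2.Rodrigues(np.array(s['rvec'],float))[0]; return f,R,np.array(s['tvec'],float).ravel()
def plane(s,u,v,z):
    f,R,t=cam(s); d=R.T@np.array([(u-s['cx'])/f,(v-s['cy'])/f,1]); c=-R.T@t
    return c+d*(z-c[2])/d[2]
def proj(s,p):
    f,R,t=cam(s); q=R@np.array(p)+t; return np.array([s['cx']+f*q[0]/q[2],s['cy']+f*q[1]/q[2]])
def depthmap(s):
    f,R,t=cam(s); v,u=np.mgrid[0:480,0:640]; z=s['depth']
    q=np.stack([(u-s['cx'])/f*z,(v-s['cy'])/f*z,z],-1); return (q-t)@R
E
python3 - <<'E'
from h import *
o=robot.get_obs(); print(o)
for n in('scene','top'):
    s=snap(n,n+'0'); print(n,{k:s[k] for k in s if k not in('img','depth')}, -cam(s)[1].T@cam(s)[2])
E
```

```text
pics
{'time': 0.0, 'joint_positions': array([ 1.06491806e+00,  8.79239070e-02,  1.37225549e+00, -6.44631696e-06,
        1.68360737e+00, -1.03075347e-01]), 'qvel': array([-0.00162932, -0.00075081, -0.00155677, -0.00108159,  0.0015658 ,
       -0.00072728]), 'joint_torque': array([-1.94896602e-03, -3.40201414e+01, -3.02411163e+01,  7.15942704e-02,
        3.34008748e-02, -1.68980737e-04]), 'tool_pos': array([0.21532128, 0.50549332, 0.20432056]), 'ee_rot': array([-3.13940952e+00, -2.19385965e-04,  2.73878878e+00]), 'wrist_force': array([-0.16301185, -0.41714811, -0.07226925]), 'wrist_torque': array([ 0.01339318,  0.00497999, -0.00653893]), 'width': 0.09441271226749218}
scene {'vertical_fov': 57.917317082207084, 'cx': 321.472896062199, 'cy': 237.20730934664286, 'rvec': array([ 1.0492047 ,  2.6057745 , -0.82469537]), 'tvec': array([ 0.42612167, -0.25626846,  1.04064547])} [0.85888179 0.29343921 0.7116261 ]
top {'vertical_fov': 42.89733312334532, 'cx': 312.8879885399379, 'cy': 230.36110052547104, 'rvec': array([ 2.05833089, -2.16153162,  0.22315714]), 'tvec': array([0.00478154, 0.55117369, 1.10874846])} [ 0.30707635 -0.01591008  1.19941212]
```

View pics/scene0.png

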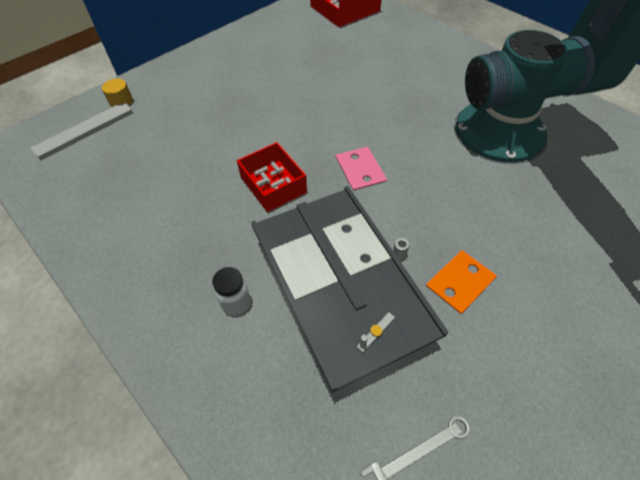

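View pics/top0.png

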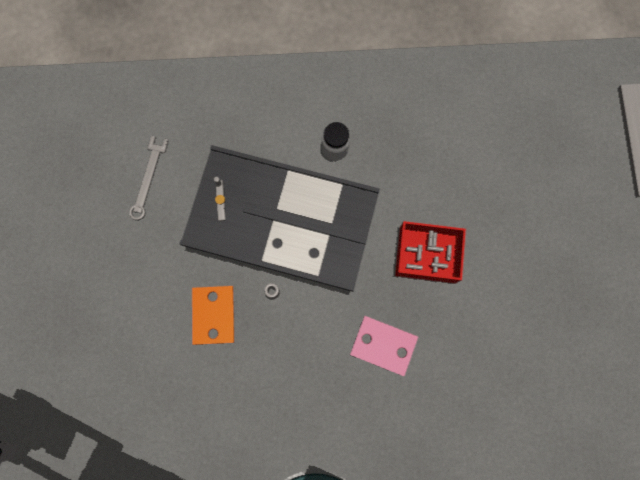

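The top view shows the ledge with corners near (212,148), (378,190), (352,291) and (181,246). The stop pivot is at (220,199) and its pin at (217,180).

Three plates have two holes: the white one at (295,248) in the robot-side track, the orange one at (212,315) and the pink one at (384,346). The aluminium one in the track fits the description. The plate at (310,196) is the plain one.

```bash
cat > m.py <<'E'
from h import *
def ledge(s):
    P=depthmap(s); z=P[...,2]
    m=((z>0.045)&(z<0.085)&(s['depth']>0)).astype(np.uint8)
    g=s['img'].max(2); 
    n,l,st,_=cv2.connectedComponentsWithStats(m); 
    return m,l,st,P
E
python3 - <<'E'
from m import *
s=load('top0'); m,l,st,P=ledge(s)
print(st)
i=1+np.argmax(st[1:,4]); mm=(l==i).astype(np.uint8)
c=max(cv2.findContours(mm,0,1)[0],key=cv2.contourArea)
r=cv2.minAreaRect(c); b=cv2.boxPoints(r); print(b)
W=np.array([plane(s,u,v,.068)[:2] for u,v in b]); print(W,[np.linalg.norm(W[k]-W[k-1]) for k in range(4)],W.mean(0))
# ledge y axis
e=W[1]-W[0]; e2=W[2]-W[1]
a=e if np.linalg.norm(e)>np.linalg.norm(e2) else e2
a=a/np.linalg.norm(a); a=a if a[1]>0 else -a
yaw=np.arctan2(-a[0],a[1]); print('yaw',yaw)
R=np.array([[np.cos(yaw),-np.sin(yaw)],[np.sin(yaw),np.cos(yaw)]]); c0=W.mean(0)
np.save('ledge.npy',[*c0,yaw])
L=lambda p:R.T@(np.array(p)[:2]-c0)
# white plates
hsv=cv2.cvtColor(s['img'],cv2.COLOR_BGR2HSV)
w=((hsv[...,2]>150)&(hsv[...,1]<60)&(cv2.dilate(mm,np.ones((3,3)))>0)).astype(np.uint8)
for c in cv2.findContours(w,0,1)[0]:
    if cv2.contourArea(c)<30: continue
    b=cv2.boxPoints(cv2.minAreaRect(c)); h=.065 if cv2.contourArea(c)>1000 else .069
    Q=np.array([L(plane(s,u,v,h)) for u,v in b]); print(cv2.contourArea(c),b.mean(0),Q.round(4).tolist(),Q.mean(0))
o=((hsv[...,0]>10)&(hsv[...,0]<30)&(hsv[...,1]>120)&(mm>0)).astype(np.uint8)
mo=cv2.moments(o,True); u,v=mo['m10']/mo['m00'],mo['m01']/mo['m00']; print('piv',u,v,L(plane(s,u,v,.072)))
print('pin px 217,180 ->',L(plane(s,217,180,.101)))
for a_ in (0,1.1,1.3,1.5,1.57):
    p=np.array([.032*np.sin(a_),.12+.032*np.cos(a_)]); print(a_,proj(s,[*(R@p+c0),.101]),proj(load('scene0'),[*(R@p+c0),.101]))
for n,p in dict(oe=(0,.17),piv=(0,.12)).items(): print(n,R@p+c0)
cv2.imwrite('pics/crop.png',cv2.resize(s['img'][130:310,170:390],None,fx=3.5,fy=3.3,interpolation=cv2.INTER_CUBIC)[:600,:800])
cv2.imwrite('pics/crop2.png',cv2.resize(load('scene0')['img'][290:400,310:450],None,fx=5,fy=5,interpolation=cv2.INTER_CUBIC))
E
```

```text
[[     0      0    640    480 287443]
 [   321    122     29     33    506]
 [   342    133      1      1      1]
 [   179    145    201    147  18586]
 [   398    221     68     60    664]]
[[178.18675 245.04977]
 [205.65562 142.04149]
 [380.05396 188.54773]
 [352.58508 291.55603]]
[[ 0.53291171  0.23303118]
 [ 0.7354572   0.17883167]
 [ 0.62431634 -0.15494957]
 [ 0.42916677 -0.0899975 ]] [np.float64(0.33927944309262), np.float64(0.2096717980225271), np.float64(0.35179853240476666), np.float64(0.2056748053558365)] [0.58046301 0.04172894]
yaw -0.32142817050990846
2331.0 [295.16803 247.74481] [[-0.091, 0.0069], [-0.0108, 0.0095], [-0.0101, -0.1019], [-0.0899, -0.1029]] [-0.05041661 -0.04709852]
54.5 [220.87708 211.14757] [[-0.0102, 0.1183], [-0.0067, 0.1091], [-0.0323, 0.0985], [-0.0358, 0.1077]] [-0.02124051  0.10839535]
2162.5 [309.18652 196.39119] [[0.0133, 0.0081], [0.0925, 0.0108], [0.093, -0.0997], [0.0142, -0.1009]] [ 0.0532418  -0.04542141]
piv 219.53424657534248 199.08219178082192 [9.38616523e-05 1.17307285e-01]
pin px 217,180 -> [0.02787919 0.12633901]
0 [199.39652847 190.28101371] [388.95961096 342.51491226]
1.1 [212.94338525 178.55986793] [366.10159771 340.2269755 ]
1.3 [216.3447969  178.23556687] [362.78515873 337.39180698]
1.5 [219.72241346 178.56487023] [360.11855723 334.04376034]
1.57 [220.87432945 178.83295689] [359.35859535 332.77735439]
oe [0.63416973 0.20302242]
piv [0.61837364 0.15558316]
```

View pics/crop.png

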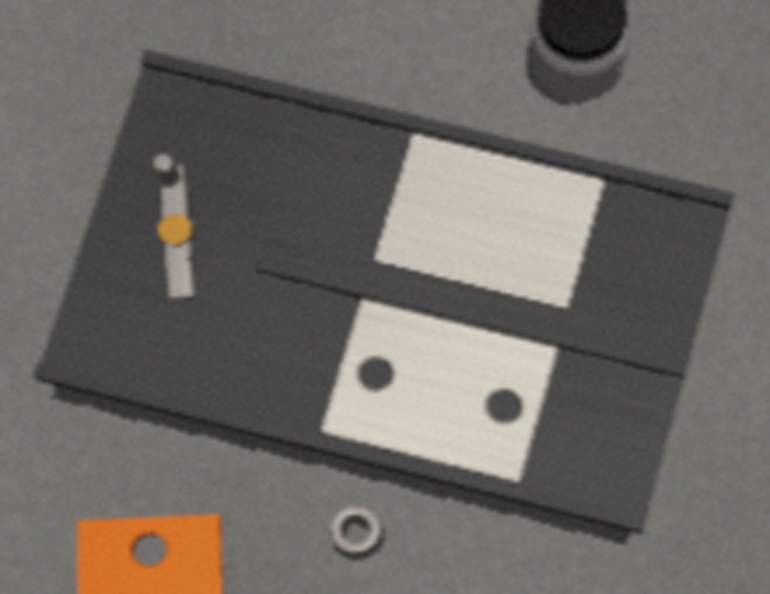

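View pics/crop2.png

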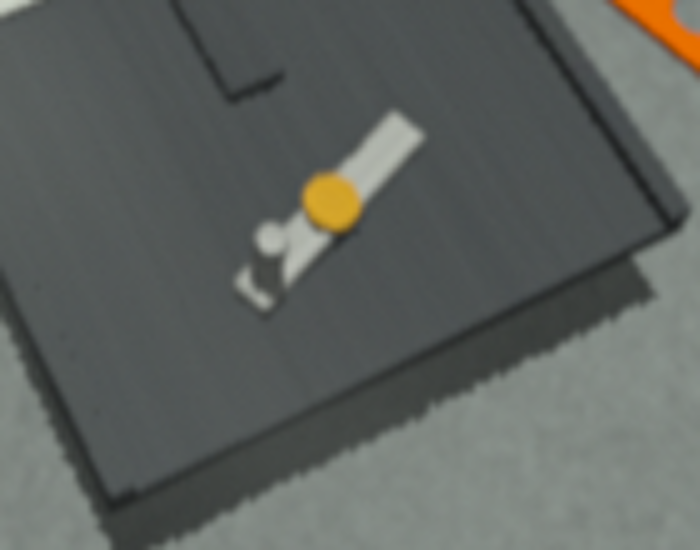

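```bash
cat >> m.py <<'E'
def kabsch(A,B): # A ledge pts -> B world
    A=np.array(A);B=np.array(B);a=A-A.mean(0);b=B-B.mean(0)
    th=np.arctan2((a[:,0]*b[:,1]-a[:,1]*b[:,0]).sum(),(a*b).sum())
    R=np.array([[np.cos(th),-np.sin(th)],[np.sin(th),np.cos(th)]]); return th,B.mean(0)-R@A.mean(0),R
def tri(pts):
    A=np.zeros((3,3));b=np.zeros(3)
    for s,u,v in pts:
        f,R,t=cam(s); d=R.T@np.array([(u-s['cx'])/f,(v-s['cy'])/f,1]); d/=np.linalg.norm(d); c=-R.T@t
        M=np.eye(3)-np.outer(d,d); A+=M;b+=M@c
    return np.linalg.solve(A,b)
def frame():
    x,y,th=np.load('ledge.npy'); R=np.array([[np.cos(th),-np.sin(th)],[np.sin(th),np.cos(th)]]); return np.array([x,y]),th,R
E
python3 - <<'E'
from m import *
s=load('top0'); q=load('scene0')
cp=lambda x,y:(170+(x+.5)/3.5-.5,130+(y+.5)/3.3-.5)
c2=lambda x,y:(310+(x+.5)/5-.5,290+(y+.5)/5-.5)
A=[(.102,.17),(.102,-.17),(-.102,-.17),(-.102,.17)]
B=[plane(s,*cp(*p),.068)[:2] for p in [(147,52),(733,193),(641,528),(38,373)]]
th,t,R=kabsch(A,B); print(th,t,[(R.T@(b-t)).round(4) for b in B])
np.save('ledge.npy',[*t,th])
L=lambda p:(R.T@(np.array(p)[:2]-t)).round(4)
print('holes',L(plane(s,*cp(375,373),.065)),L(plane(s,*cp(504,406),.065)))
print('plate corners',[L(plane(s,*cp(*p),.065)) for p in [(362,299),(557,346),(521,482),(322,431)]])
print('plain corners',[L(plane(s,*cp(*p),.065)) for p in [(412,134),(604,181),(568,307),(375,261)]])
pt,ps=cp(163,160),c2(270,238)
P=tri([(s,*pt),(q,*ps)]); print('pin tri',P,L(P),'top',L(plane(s,*pt,.101)),'scene',L(plane(q,*ps,.101)))
print('piv scene',L(plane(q,*c2(332,203),.071)),'top',L(plane(s,219.5,199.1,.071)))
print('scene corners',[L(plane(q,*c2(*p),.068)) for p in [(690,212),(110,500)]])
E
```

```text
-0.31324599388753827 [0.58077002 0.03804084] [array([0.1002, 0.1682]), array([ 0.1012, -0.1682]), array([-0.1012, -0.168 ]), array([-0.1001,  0.1679])]
holes [-0.0522 -0.0073] [-0.0525 -0.0796]
plate corners [array([-0.0122,  0.0115]), array([-0.0113, -0.0981]), array([-0.0923, -0.0998]), array([-0.092,  0.011])]
plain corners [array([0.0908, 0.0121]), array([ 0.0907, -0.0979]), array([ 0.0125, -0.098 ]), array([0.0114, 0.0108])]
pin tri [0.64990872 0.1544411  0.10221037] [0.0299 0.132 ] top [0.0306 0.132 ] scene [0.0292 0.132 ]
piv scene [-0.0015  0.1207] top [-0.0002  0.121 ]
scene corners [array([-0.1014,  0.1714]), array([0.1012, 0.1711])]
```

```bash
cat >> m.py <<'E'
from scipy.spatial.transform import Rotation as Ro
def go(lx,ly,z,yaw_l=None,label=''):
    "shift (cm, tool axes) and rotvec to reach ledge xy, height z, tool x at ledge angle yaw_l"
    t,th,R=frame(); o=robot.get_obs(); C=Ro.from_euler('xyz',o['ee_rot'])
    w=np.array([*(R@[lx,ly]+t),z]); d=C.inv().apply(w-o['tool_pos'])*100
    r=np.zeros(3)
    if yaw_l is not None: r=(C.inv()*Ro.from_euler('xyz',[np.pi,0,yaw_l+th])).as_rotvec()
    print(label,'rot',r.round(3),'shift cm',d.round(2))
def st():
    t,th,R=frame(); o=robot.get_obs(); print('t',o['time'],'ledge',(R.T@(o['tool_pos'][:2]-t)).round(4),'z',o['tool_pos'][2].round(4),'yawl',(o['ee_rot'][2]-th).round(3),'F',o['wrist_force'].round(1),'w',o['width'].round(3),'j',o['joint_positions'].round(2))
E
python3 -c "
from m import *
st();go(.051,.118,.14,2.548)"
```

```text
Traceback (most recent call last):
  File "m.py", line 29, in st
    t,th,R=frame(); o=robot.get_obs(); print('t',o['time'],'ledge',(R.T@(o['tool_pos'][:2]-t)).round(4),'z',o['tool_pos'][2].round(4),'yawl',(o['ee_rot'][2]-th).round(3),'F',o['wrist_force'].round(1),'w',o['width'].round(3),'j',o['joint_positions'].round(2))
                                                                                                                                                                                                            ^^^^^^^^^^^^^^^^
AttributeError: 'float' object has no attribute 'round'
```

```bash
sed -i "s/o\['width'\].round(3)/round(o['width'],3)/" m.py
python3 -c "
from m import *
st();go(.051,.118,.14,2.548)"
```

```text
t 0.1 ledge [-0.4917  0.3322] z 0.2044 yawl 3.052 F [-0.   0.1  0.2] w 0.094 j [ 1.06  0.09  1.37  0.    1.68 -0.1 ]
 rot [-0.002  0.     0.504] shift cm [-55.97 -16.47   6.46]
```

drive_tool --series '[[[0,0,0.504,-56,-16.5,3,0],[0,0,0.504,-56,-16.5,3,0],[0,0,0.504,-56,-16.5,3,0],[0,0,0.504,-56,-16.5,3,0],[0,0,0.504,-56,-16.5,3,0],[0,0,0.504,-56,-16.5,3,0],[0,0,0.504,-56,-16.5,3,0],[0,0,0.504,-56,-16.5,3,0],[0,0,0.504,-56,-16.5,3,0],[0,0,0.504,-56,-16.5,3,0],[0,0,0.504,-56,-16.5,3,0],[0,0,0.504,-56,-16.5,3,0],[0,0,0.504,-56,-16.5,4,0],[0,0,0.504,-56,-16.5,5,0],[0,0,0.504,-56,-16.5,6,0],[0,0,0.504,-56,-16.5,6,0]]]'

```text
time: 1.7
tool_pos: [0.6635, 0.1354, 0.142]
ee_rot: [-3.136, -0.002, 2.237]
wrist_force: [-0.4, -0.5, 0.0]
width: 0.0002
```

```bash
python3 -c "
from m import *
st();go(.051,.118,.08,2.548)
s=snap('scene','scene1'); cv2.imwrite('pics/c3.png',cv2.resize(s['img'][200:440,240:560],None,fx=2.5,fy=2.5))"
```

```text
t 1.7 ledge [0.0487 0.1181] z 0.142 yawl 2.55 F [-0.4 -0.5  0. ] w 0.0 j [ 0.12  0.39  1.12 -0.    1.63 -0.55]
 rot [-0.006 -0.002  0.002] shift cm [-0.21  0.15  6.2 ]
```

View pics/c3.png

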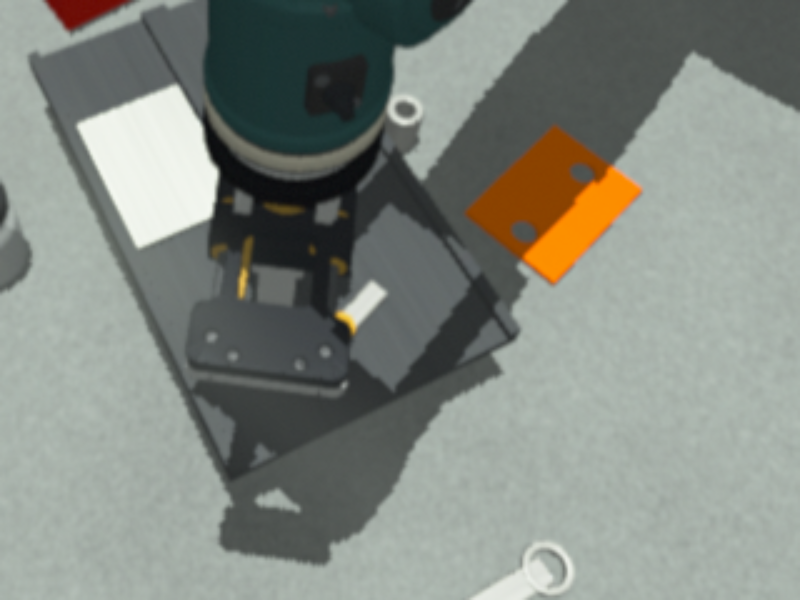

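drive_tool --series '[[[0,0,0,-0.2,0.15,3.0,0],[0,0,0,-0.2,0.15,5.0,0],[0,0,0,-0.2,0.15,6.2,0],[0,0,0,-0.2,0.15,6.2,0]]]'

```text
time: 2.15
tool_pos: [0.6647, 0.1352, 0.0795]
ee_rot: [-3.135, -0.003, 2.238]
wrist_force: [-0.0, -0.9, -0.4]
width: 0.0002
```

```bash
python3 -c "
from m import *
st()
n=np.array([np.cos(2.548),np.sin(2.548)])
for a in np.arange(1.2,-.16,-.1):
    p=np.array([.032*np.sin(a),.12+.032*np.cos(a)])-n*.013
    go(p[0],p[1],.08,2.548,round(a,2))"
```

```text
t 2.15 ledge [0.0499 0.1183] z 0.0795 yawl 2.551 F [-0.  -0.9 -0.4] w 0.0 j [ 0.12  0.43  1.21 -0.    1.52 -0.55]
1.2 rot [-0.007 -0.003  0.003] shift cm [ 1.11 -0.02 -0.04]
1.1 rot [-0.007 -0.003  0.003] shift cm [ 1.38  0.15 -0.04]
1.0 rot [-0.007 -0.003  0.003] shift cm [ 1.67  0.29 -0.04]
0.9 rot [-0.007 -0.003  0.003] shift cm [ 1.97  0.4  -0.04]
0.8 rot [-0.007 -0.003  0.003] shift cm [ 2.28  0.48 -0.04]
0.7 rot [-0.007 -0.003  0.003] shift cm [ 2.59  0.53 -0.04]
0.6 rot [-0.007 -0.003  0.003] shift cm [ 2.91  0.55 -0.04]
0.5 rot [-0.007 -0.003  0.003] shift cm [ 3.23  0.54 -0.04]
0.4 rot [-0.007 -0.003  0.003] shift cm [ 3.55  0.49 -0.04]
0.3 rot [-0.007 -0.003  0.003] shift cm [ 3.86  0.42 -0.04]
0.2 rot [-0.007 -0.003  0.003] shift cm [ 4.16  0.31 -0.04]
0.1 rot [-0.007 -0.003  0.003] shift cm [ 4.45  0.18 -0.04]
-0.0 rot [-0.007 -0.003  0.003] shift cm [ 4.72  0.01 -0.03]
-0.1 rot [-0.007 -0.003  0.003] shift cm [ 4.98 -0.18 -0.03]
```

drive_tool --series '[[[0,0,0,0.5,0,0,0],[0,0,0,1.1,0,0,0],[0,0,0,1.4,0.15,0,0],[0,0,0,1.7,0.3,0,0],[0,0,0,2.0,0.4,0,0],[0,0,0,2.3,0.5,0,0],[0,0,0,2.6,0.55,0,0],[0,0,0,2.9,0.55,0,0],[0,0,0,3.2,0.55,0,0],[0,0,0,3.55,0.5,0,0],[0,0,0,3.85,0.4,0,0],[0,0,0,4.15,0.3,0,0],[0,0,0,4.15,0.3,0,0]]]'

```text
time: 3.45
tool_pos: [0.6434, 0.1699, 0.0818]
ee_rot: [-3.139, 0.001, 2.238]
wrist_force: [3.7, -1.5, 1.6]
width: 0.0006
```

```bash
python3 -c "
from m import *
st()
n=np.array([np.cos(2.548),np.sin(2.548)])
for a in (.1,0,-.05,-.1,-.15):
    p=np.array([.032*np.sin(a),.12+.032*np.cos(a)])-n*.013
    go(p[0],p[1],.08,2.548,round(a,2))
s=snap('top','top2'); cv2.imwrite('pics/c4.png',cv2.resize(s['img'][130:310,170:390],None,fx=3,fy=3))
s=snap('scene','scene2'); cv2.imwrite('pics/c5.png',cv2.resize(s['img'][200:440,240:560],None,fx=2.5,fy=2.5))"
```

```text
t 3.45 ledge [0.0189 0.1448] z 0.0818 yawl 2.551 F [ 3.7 -1.5  1.6] w 0.001 j [ 0.17  0.39  1.25 -0.    1.5  -0.49]
0.1 rot [-0.002  0.001  0.003] shift cm [ 0.4  -0.29  0.18]
0 rot [-0.002  0.001  0.003] shift cm [ 0.67 -0.46  0.18]
-0.05 rot [-0.002  0.001  0.003] shift cm [ 0.81 -0.55  0.18]
-0.1 rot [-0.002  0.001  0.003] shift cm [ 0.93 -0.65  0.19]
-0.15 rot [-0.002  0.001  0.003] shift cm [ 1.05 -0.75  0.19]
```

View pics/c4.png

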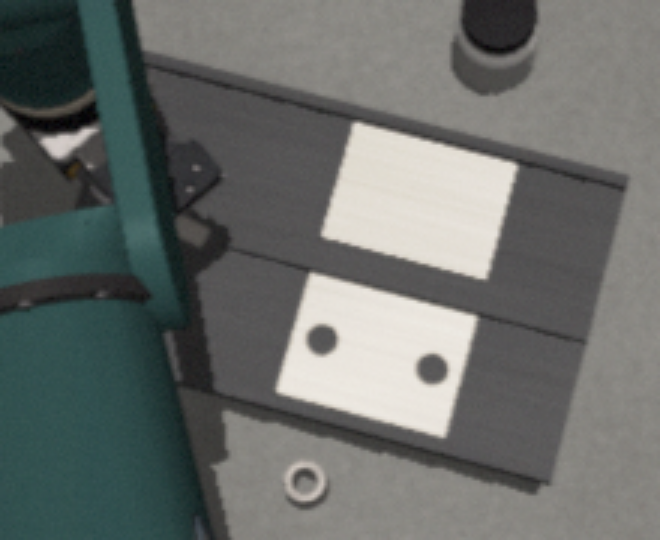

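View pics/c5.png

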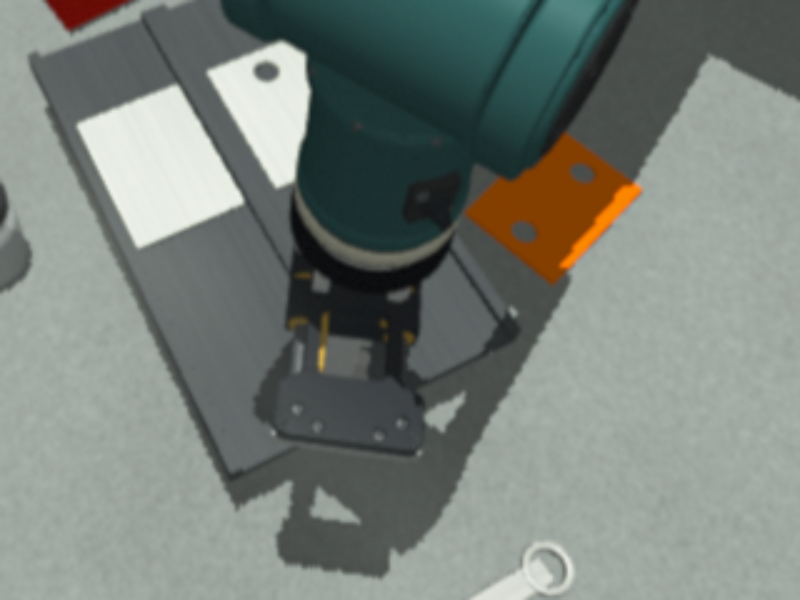

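drive_tool --series '[[[0,0,0,0.2,-0.15,0.1,0],[0,0,0,0.4,-0.3,0.1,0],[0,0,0,0.55,-0.4,0.1,0],[0,0,0,0.7,-0.45,0.1,0],[0,0,0,0.7,-0.45,0.1,0]]]'

```text
time: 4.05
tool_pos: [0.6356, 0.1722, 0.081]
ee_rot: [-3.139, 0.002, 2.238]
wrist_force: [5.0, -0.9, 1.9]
width: 0.0002
```

```bash
python3 -c "
from m import *
st()
n=np.array([np.cos(2.548),np.sin(2.548)])
for a in (0,-.05,-.1,-.15):
    p=np.array([.032*np.sin(a),.12+.032*np.cos(a)])-n*.013
    go(p[0],p[1],.08,2.548,round(a,2))"
```

```text
t 4.05 ledge [0.0109 0.1445] z 0.081 yawl 2.551 F [ 5.  -0.9  1.9] w 0.0 j [ 0.18  0.38  1.27 -0.    1.5  -0.49]
0 rot [-0.002  0.002  0.003] shift cm [0.02 0.01 0.1 ]
-0.05 rot [-0.002  0.002  0.003] shift cm [ 0.15 -0.08  0.1 ]
-0.1 rot [-0.002  0.002  0.003] shift cm [ 0.28 -0.18  0.1 ]
-0.15 rot [-0.002  0.002  0.003] shift cm [ 0.4  -0.28  0.1 ]
```

Force is still only about 4–5 N, so I'll creep on toward the hard limit.

drive_tool --series '[[[0,0,0,0.1,-0.05,0,0],[0,0,0,0.2,-0.1,0,0],[0,0,0,0.2,-0.1,0,0]]]'

```text
time: 4.35
tool_pos: [0.6355, 0.1722, 0.0811]
ee_rot: [3.141, 0.006, 2.237]
wrist_force: [9.4, -2.8, -0.1]
width: 0.0005
```

drive_tool --series '[[[0,0,0,0.2,-0.1,0,0],[0,0,0,0.4,-0.2,0,0],[0,0,0,0.4,-0.2,0,0]]]'

```text
time: 4.65
tool_pos: [0.6353, 0.1723, 0.0813]
ee_rot: [3.136, 0.013, 2.236]
wrist_force: [12.7, -4.4, -3.3]
width: 0.0005
```

drive_tool --series '[[[0,0,0,-1,0,0,0],[0,0,0,-2.5,0,0,0],[0,0,0,-2.5,0,0,0],[0,0,0,-2.5,0,-4,0],[0,0,0,-2.5,0,-8,0],[0,0,0,-2.5,0,-8,0]]]'

```text
time: 5.25
tool_pos: [0.6521, 0.1541, 0.1693]
ee_rot: [3.126, 0.018, 2.236]
wrist_force: [1.4, 0.3, 0.7]
width: 0.0006
```

```bash
python3 -c "
from m import *
st()
go(-.0523,-.122,.16,1.5708)"
```

```text
t 5.25 ledge [0.0321 0.1324] z 0.1693 yawl 2.549 F [1.4 0.3 0.7] w 0.001 j [ 0.15  0.35  1.13 -0.01  1.64 -0.51]
 rot [0.023 0.009 0.978] shift cm [ -7.19 -25.82   0.65]
```

drive_tool --series '[[[0.023,0.009,0.978,-7.2,-25.8,0.6,42],[0.023,0.009,0.978,-7.2,-25.8,0.6,42],[0.023,0.009,0.978,-7.2,-25.8,0.6,42],[0.023,0.009,0.978,-7.2,-25.8,0.6,42],[0.023,0.009,0.978,-7.2,-25.8,0.6,42],[0.023,0.009,0.978,-7.2,-25.8,0.6,42],[0.023,0.009,0.978,-7.2,-25.8,0.6,42],[0.023,0.009,0.978,-7.2,-25.8,0.6,42],[0.023,0.009,0.978,-7.2,-25.8,0.6,42],[0.023,0.009,0.978,-7.2,-25.8,0.6,42]]]'

```text
time: 6.25
tool_pos: [0.4935, -0.0612, 0.1601]
ee_rot: [-3.14, -0.0, 1.26]
wrist_force: [1.0, -0.2, 1.3]
width: 0.0393
```

```bash
python3 -c "
from m import *
st()
go(-.0523,-.122,.065,1.5708)
s=snap('top','top3'); cv2.imwrite('pics/c6.png',cv2.resize(s['img'][130:310,170:390],None,fx=3,fy=3))
s=snap('scene','scene3'); cv2.imwrite('pics/c7.png',cv2.resize(s['img'][180:420,240:560],None,fx=2.5,fy=2.5))"
```

```text
t 6.25 ledge [-0.0524 -0.1213] z 0.1601 yawl 1.573 F [ 1.  -0.2  1.3] w 0.039 j [-0.24 -0.02  1.57  0.    1.59  0.07]
 rot [-0.001 -0.     0.002] shift cm [-0.07  0.02  9.51]
```

View pics/c6.png

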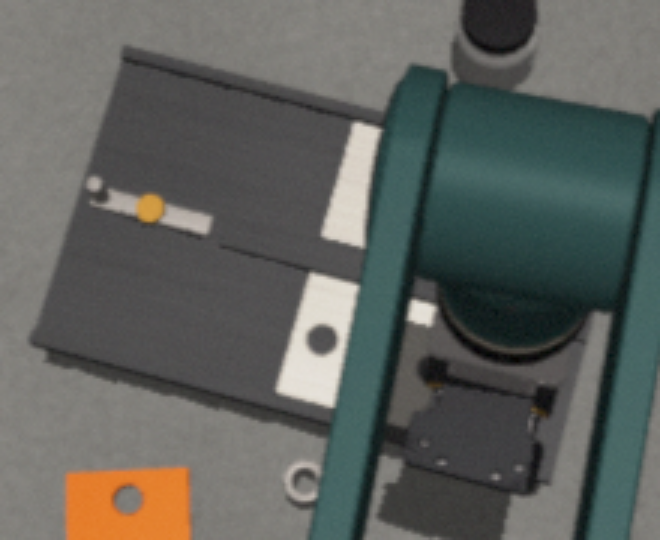

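View pics/c7.png

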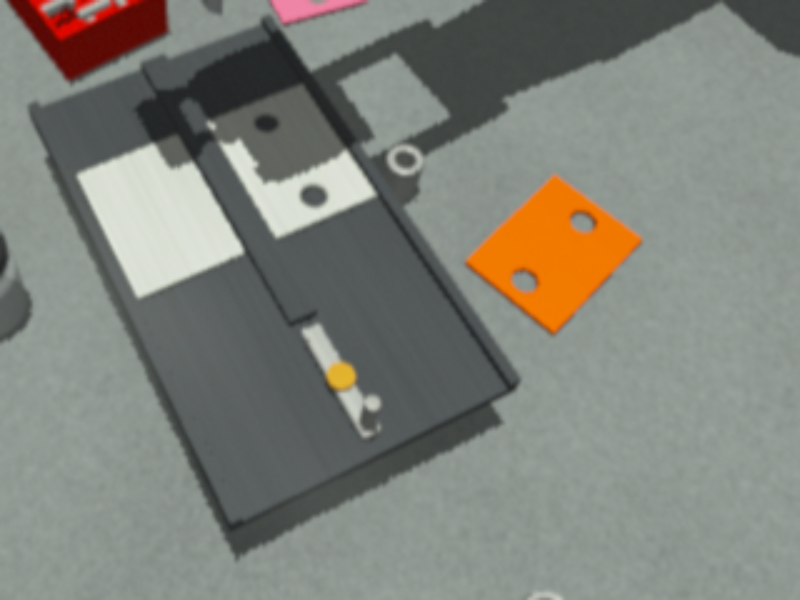

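The stop bar now lies in line with the rib: pin at crop (95,185), pivot (150,208), inner end (210,225). Next I lower the fingers behind the drilled plate.

drive_tool --series '[[[0,0,0.002,-0.1,0,4,42],[0,0,0.002,-0.1,0,7.5,42],[0,0,0.002,-0.1,0,9.3,42],[0,0,0.002,-0.1,0,9.5,42],[0,0,0.002,-0.1,0,9.5,42]]]'

```text
time: 6.85
tool_pos: [0.4934, -0.0619, 0.0652]
ee_rot: [-3.14, -0.0, 1.258]
wrist_force: [-0.1, -0.4, -1.0]
width: 0.0397
```

```bash
python3 -c "
from m import *
st()
go(-.0523,-.107,.062,1.5708)
s=snap('scene','scene4'); cv2.imwrite('pics/c8.png',cv2.resize(s['img'][160:320,240:450],None,fx=3.6,fy=3.6))"
```

```text
t 6.85 ledge [-0.0523 -0.122 ] z 0.0652 yawl 1.572 F [-0.1 -0.4 -1. ] w 0.04 j [-0.24  0.04  1.7   0.    1.4   0.07]
 rot [-0.002 -0.     0.001] shift cm [1.5  0.   0.32]
```

View pics/c8.png

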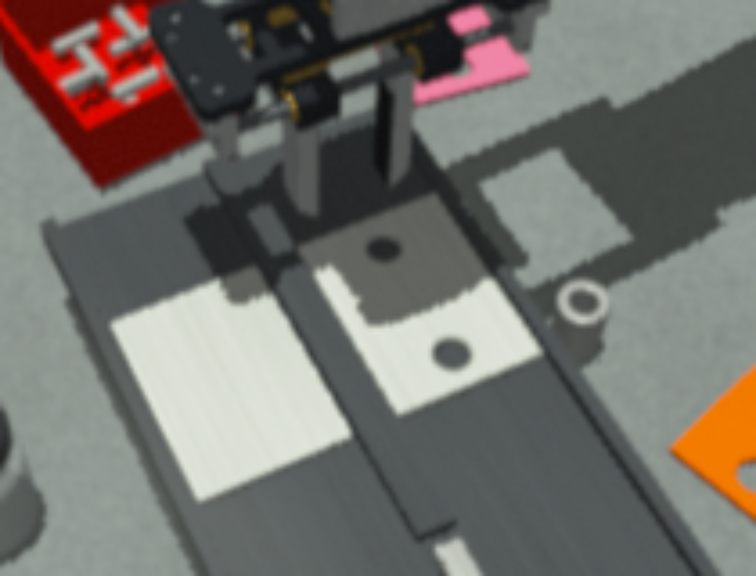

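drive_tool --series '[[[0,0,0,0,0,0.3,42],[0,0,0,0,0,0.3,42],[0,0,0,0.5,0,0.3,42],[0,0,0,1.0,0,0.3,42],[0,0,0,1.5,0,0.3,42],[0,0,0,2.0,0,0.3,42],[0,0,0,2.5,0,0.3,42],[0,0,0,3.0,0,0.3,42],[0,0,0,3.5,0,0.3,42]]]'

```text
time: 7.8
tool_pos: [0.5052, -0.0286, 0.0635]
ee_rot: [3.14, -0.0, 1.258]
wrist_force: [-0.6, -0.9, 2.3]
width: 0.0397
```

```bash
python3 -c "
from m import *
st()
go(-.0523,.06,.062,1.5708)
s=snap('scene','scene5'); cv2.imwrite('pics/c9.png',cv2.resize(s['img'][160:320,240:450],None,fx=3.6,fy=3.6))"
```

```text
t 7.8 ledge [-0.0513 -0.0867] z 0.0635 yawl 1.572 F [-0.6 -0.9  2.3] w 0.04 j [-0.17  0.06  1.68 -0.    1.39  0.14]
 rot [ 0.001 -0.     0.001] shift cm [14.67 -0.09  0.15]
```

View pics/c9.png

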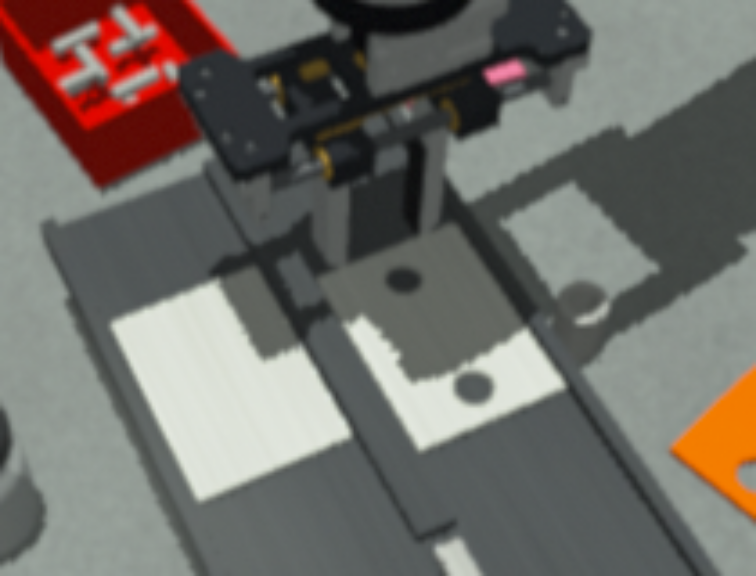

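drive_tool --series '[[[0,0,0,0.5,0,0.15,42],[0,0,0,1.5,-0.1,0.15,42],[0,0,0,2.5,-0.1,0.15,42],[0,0,0,3.5,-0.1,0.15,42],[0,0,0,4.5,-0.1,0.15,42],[0,0,0,5.5,-0.1,0.15,42],[0,0,0,6.5,-0.1,0.15,42],[0,0,0,7.3,-0.1,0.15,42],[0,0,0,7.7,-0.1,0.15,42],[0,0,0,8,-0.1,0.15,42]]]'

```text
time: 8.85
tool_pos: [0.529, 0.0491, 0.0619]
ee_rot: [3.141, -0.001, 1.259]
wrist_force: [0.2, -1.0, -0.0]
width: 0.0398
```

```bash
python3 -c "
from m import *
st()
go(-.0523,.08,.062,1.5708)
s=snap('scene','scene6'); cv2.imwrite('pics/c10.png',cv2.resize(s['img'][180:400,240:520],None,fx=2.7,fy=2.7))"
```

```text
t 8.85 ledge [-0.0526 -0.0054] z 0.0619 yawl 1.572 F [ 0.2 -1.  -0. ] w 0.04 j [-0.01  0.12  1.63  0.    1.4   0.3 ]
 rot [ 0.001 -0.001  0.002] shift cm [8.54 0.05 0.  ]
```

View pics/c10.png

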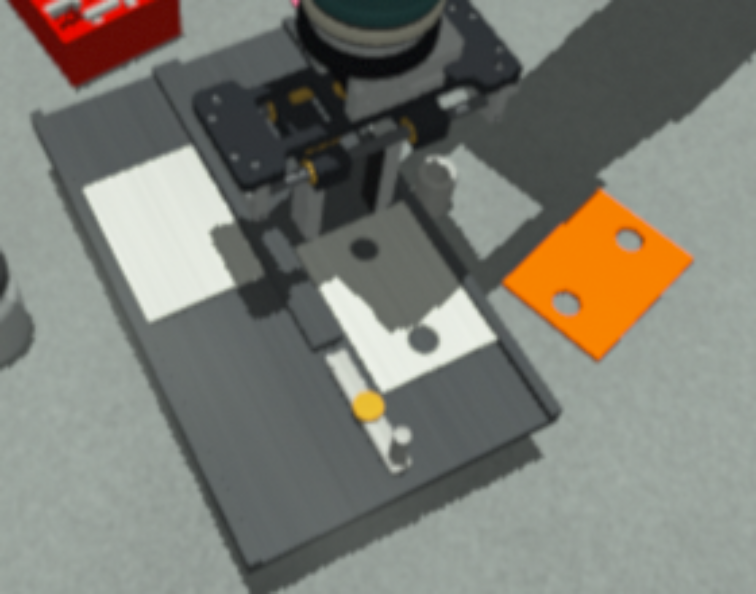

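drive_tool --series '[[[0,0,0,0.5,0,0,42],[0,0,0,1.5,0,0,42],[0,0,0,2.5,0,0,42],[0,0,0,3.5,0,0,42],[0,0,0,4.5,0,0,42],[0,0,0,5.5,0,0,42],[0,0,0,6.3,0,0,42],[0,0,0,6.9,0,0,42],[0,0,0,7.3,0,0,42],[0,0,0,7.5,0,0,42],[0,0,0,7.5,0,0,42]]]'

```text
time: 10.0
tool_pos: [0.5523, 0.1211, 0.0622]
ee_rot: [3.141, -0.002, 1.259]
wrist_force: [-0.4, -0.2, 0.6]
width: 0.039
```

```bash
python3 -c "
from m import *
st()
go(-.0523,.089,.062,1.5708)
s=snap('scene','scene7'); cv2.imwrite('pics/c11.png',cv2.resize(s['img'][220:440,260:540],None,fx=2.7,fy=2.7,interpolation=2))"
```

```text
t 10.0 ledge [-0.0527  0.0702] z 0.0622 yawl 1.573 F [-0.4 -0.2  0.6] w 0.039 j [0.11 0.19 1.54 0.   1.41 0.43]
 rot [ 0.001 -0.002  0.002] shift cm [1.88 0.04 0.02]
```

View pics/c11.png

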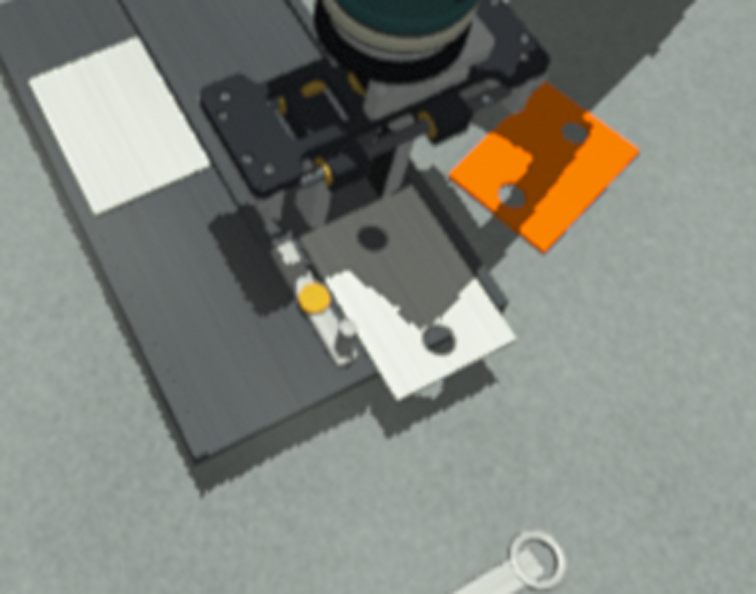

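```bash
python3 -c "
from m import *
q=load('scene7');t,th,R=frame()
L=lambda x,y,z=.065:(R.T@(plane(q,260+(x+.5)/2.7-.5,220+(y+.5)/2.7-.5,z)[:2]-t)).round(4)
print(L(399,400),L(516,337),'holes',L(372,238),L(439,340),'ledge corner',L(200,462,.068))"
```

```text
[-0.0157  0.1914] [-0.0953  0.1897] holes [-0.0539  0.1005] [-0.0548  0.172 ] ledge corner [0.0992 0.174 ]
```

drive_tool --series '[[[0,0,0,0.4,0,0,42],[0,0,0,0.8,0,0,42],[0,0,0,1.2,0,0,42],[0,0,0,1.5,0,0,42],[0,0,0,1.7,0,0,42],[0,0,0,1.8,0,0,42],[0,0,0,1.8,0,0,42]]]'

```text
time: 10.75
tool_pos: [0.5579, 0.1383, 0.0623]
ee_rot: [3.14, -0.002, 1.259]
wrist_force: [-0.9, 0.1, -1.0]
width: 0.0396
```

drive_tool --series '[[[0,0,0,-0.5,0,0,42],[0,0,0,-1.5,0,0,42],[0,0,0,-2.5,0,0,42],[0,0,0,-2.5,0,-4,42],[0,0,0,-2.5,0,-8,42],[0,0,0,-7,0,-12,42],[0,0,0,-12,0,-14,42],[0,0,0,-17,0,-14,42],[0,0,0,-22,0,-14,42],[0,0,0,-26,0,-14,42],[0,0,0,-26,0,-14,42],[0,0,0,-26,0,-14,42]]]'

```text
time: 11.95
tool_pos: [0.4772, -0.1108, 0.2017]
ee_rot: [3.14, -0.003, 1.255]
wrist_force: [-0.6, -0.1, -0.3]
width: 0.0394
```

```bash
python3 -c "
from m import *
st()
s=snap('top','top8'); cv2.imwrite('pics/c12.png',cv2.resize(s['img'][130:310,170:390],None,fx=3.5,fy=3.3,interpolation=2))
s=snap('scene','scene8'); cv2.imwrite('pics/c13.png',cv2.resize(s['img'][220:440,260:540],None,fx=2.7,fy=2.7,interpolation=2))"
```

```text
t 11.95 ledge [-0.0526 -0.1735] z 0.2017 yawl 1.569 F [-0.6 -0.1 -0.3] w 0.039 j [-0.35 -0.05  1.52  0.    1.67 -0.03]
```

View pics/c12.png

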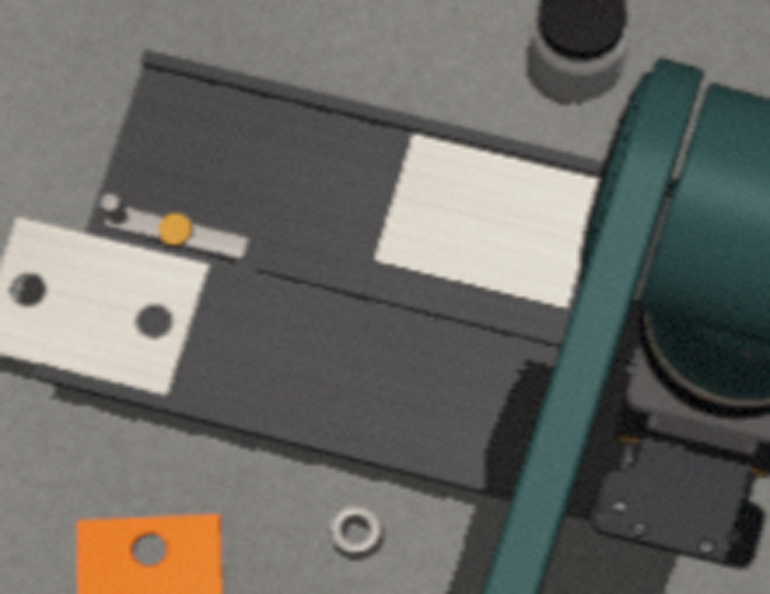

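View pics/c13.png

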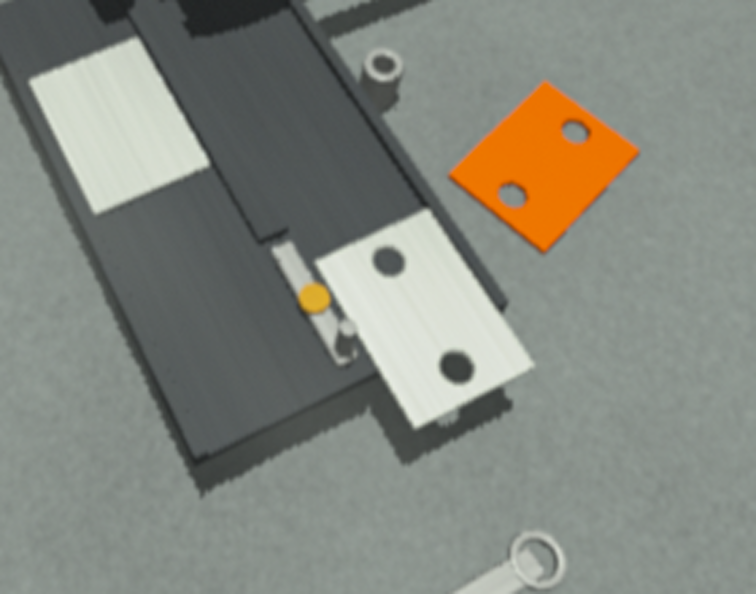

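```bash
python3 -c "
from m import *
q=load('scene8');s=load('top8');t,th,R=frame()
L=lambda x,y,z=.065:(R.T@(plane(q,260+(x+.5)/2.7-.5,220+(y+.5)/2.7-.5,z)[:2]-t)).round(4)
T=lambda x,y,z=.065:(R.T@(plane(s,170+(x+.5)/3.5-.5,130+(y+.5)/3.3-.5,z)[:2]-t)).round(4)
print('scene corners',L(416,429),L(534,365),L(315,260),L(431,210),'holes',L(388,261),L(457,367))
print('top holes',T(27,289),T(154,321),'trail',T(209,264),T(170,394),'lead',T(17,218))
print('pin',T(110,202,.101),'bar end',T(245,247,.069),'plain',T(412,134),T(375,261),T(568,307))
P=depthmap(s);m=np.zeros((480,640),np.uint8)
for x,y in[(90,300),(60,240),(190,290),(90,350),(60,320)]: print(P[int(130+y/3.3),int(170+x/3.5)].round(4))
"
```

```text
scene corners [-0.0155  0.2091] [-0.0947  0.2077] [-0.0158  0.0979] [-0.0961  0.1002] holes [-0.0545  0.1175] [-0.0551  0.1897]
top holes [-0.0541  0.1897] [-0.0542  0.1171] trail [-0.014  0.098] [-0.0928  0.0962] lead [-0.015  0.208]
pin [-0.0004  0.1521] bar end [0.0001 0.0811] plain [0.0908 0.0121] [0.0114 0.0108] [ 0.0125 -0.098 ]
[0.5815 0.2022 0.0613]
[0.6173 0.2169 0.0633]
[0.5837 0.1461 0.0652]
[0.55   0.2022 0.0625]
[0.5697 0.2169 0.0647]
```

Both views agree: the plate's centre is at ledge y ≈ 0.153, so about 38 mm of its 110 mm overhangs. It lies straight and flat, the pin is at (0, 0.152), the plain plate hasn't moved, and the arm is clear.

```bash
python3 -c "
from bench import robot
print(robot.close_job())"
```

```text
the job is handed in; nothing more can be done
None
```

The job is done and handed in at about 12 s of the 54 s allowed; it reports no verdict.

- **Stop:** I turned it by its pin with the shut fingertips until it met its hard limit. The force there rose to about 13 N with no further motion. The last top image puts the pin at ledge (0, 152 mm) and the bar end at (0, 81 mm), which is in line with the rib.
- **Drilled plate:** I then pushed it along its track with two open fingertips on its trailing edge. It now sticks out about 38 mm (35 %) past the open end. The two cameras agree to about 2 mm, and its hole line is within about 0.5° of the track. The depth readings on the plate were noisy (61–65 mm) but fit it lying flat.
- **Everything else:** The plain plate measures the same as at the start. I saw no change in the jar, socket, wrench, bin or look-alike plates, though I did not measure those. The arm finished about 0.2 m above the bench, touching nothing.

No check failed. The scene camera reads positions 1–3 mm off the top camera's, which is within the calibration error.

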